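# Mask four wheel parts for the blast cabinet

## Robot

A 6-joint arm with a two-finger parallel gripper is mounted at the origin on the work surface. World frame = base frame: x ahead of the robot, y to its left, z up, the work surface at z = 0. Lengths are in m, angles in rad, forces in N, time in s.
With the tool pointing down it reaches from about 0.375 to 0.925 m from the base axis. Payload 5.7 kg.
Tool frame: the origin (TCP) lies at the very end of the fingers, on their centre line; the grasp point (between the pads) lies 19 mm behind it (arm.pinch_z is the z of the grasp point in the tool frame, in m); z points along the fingers, y is the line along which they close (so a half turn about z gives the same grasp; the last joint's range is limited). The gripper opens to 88 mm and grips with 3 to 60 N. Pads are 20 mm wide; open, the fingers measure 115 mm over their backs; the gripper's body (75 mm by 178 mm) begins 61 mm behind the grasp point.
Start: joints at [-0.115, 0.359, 1.51, -0, 1.272, -0.115], TCP at [0.6, -0, 0.223] pointing down, gripper open.
Joint ranges: [-2.97, 2.97], [-1.01, 2.36], [0.21, 2.38], [-0.96, 4.11], [0.2, 2.71], [-2.98, 2.98]. Speed limits (rad/s): [2.39, 2.39, 3.14, 3.14, 3.14, 3.14].

## Interface

Orientations are given as a 3x3 rotation matrix whose columns are the frame's x, y, z axes.
In Python, from cell import sensors, imaging, ticket, arm gives the robot as it stands. The module is installed in compiled form; this text tells all that it offers.
- The arm moves only by the shell command python3 -m pendant 'ROWS' [OPENING]. ROWS is a JSON object whose one key "motion" holds a list of rows, each a list of 4 numbers: the shift along the world's x, y, z in m, then the turn about the world's z in rad. A call has 1 to 20 rows; each row shifts and turns the commanded pose from where the row before left it; what a row does not reach is not made up. A row lasts 1/8 s, in which the tool goes at most 62.5 mm and 10.7 degrees, less where a joint would pass 70% of its speed; a pose out of reach is approached as far as the arm can. A call with a gripper value outside its range is refused whole. OPENING is the closure, from 0 (fully open) to 1 (shut), set as the call begins (- or left out, the last holds). The fingers move at their own pace and stop on an object; the grip force is fixed at half the most. Time passes only in rows, so rows that do not move let the fingers close. It gives the time, the measured TCP pose, the force, the opening and the grip force at its end, in the units of the state.
- sensors.observe(): the state, without advancing time (a new reading comes with each control period).
- imaging.snapshot(name): name is "scene" or "side" or "wrist"; returns a dict with "color" (384x512x3 uint8, red, green, blue), "mtx" (3x3 intrinsics, pixels), "R" (3x3) and "t" (3): a world point X has camera coordinates R X + t. Camera axes: x right, y down, z forward; pixel columns grow to the right and rows downward; lengths in m; the calibration is good to about 2 mm. The wrist camera is an equidistant fisheye: a pixel r from the principal point sees the ray r / f radians off the axis. A picture is of the moment at which its call begins. There is no depth.
- ticket.hand_in(): hands the job in; it is judged then, once.
The state is a dict: "time_s": time; "joint_pos": joint angles; "joint_velocities": joint speeds; "joint_efforts": joint torques, N m; "ee_pos": TCP position; "eef_rot": TCP orientation; "contact_force": force on the tool from outside, world axes, zero at the start; "torque": the same for the moment, N m; "opening": finger opening in m; "grasp_force": force on a finger pad.
Only numpy, scipy, OpenCV 4.12 (cv2) and the standard library are available. Lean on these libraries where they do the work, as an engineer would, in place of code of your own. Each camera call takes 0.05 s, during which the arm holds its last target. There are 200 camera calls.

## Task

The wheel hub, the wheel spacer, the flange housing and the clevis are about to be bead-blasted, so their machined faces need masking with the white nylon masks lying about the bench. Put into each of the three round bores the plug that fits it, upright and seated with its flange flat on the part, and push the slot block down between the clevis's two ears until it stands on the clevis's base, its ends about level with the ears' ends. Let go of everything and leave it at rest.

Things in the scene. Friction and masses are not known exactly. Their poses are not given: they have to be found in the camera images.
- plug_small: small white nylon plug, 58 mm high, about 30 g, standing on its tip: tapered shank 24 mm long, 17 mm across at the tip, 26 at the top; then a flange 42 mm across, 6 thick; then a round grip stem 18 mm across, 28 high. Fits a 30 mm bore; seated, the flange's underside rests on the face round the bore. Origin: centre of the tip's underside; z up
- plug_medium: middle-sized white nylon plug, 58 mm high, about 55 g, standing on its tip: tapered shank 24 mm long, 31 mm across at the tip, 40 at the top; then a flange 56 mm across, 6 thick; then a round grip stem 22 mm across, 28 high. Fits a 44 mm bore; seated, the flange's underside rests on the face round the bore. Origin: centre of the tip's underside; z up
- plug_large: large white nylon plug, 58 mm high, about 105 g, standing on its tip: tapered shank 24 mm long, 47 mm across at the tip, 56 at the top; then a flange 72 mm across, 6 thick; then a round grip stem 26 mm across, 28 high. Fits a 60 mm bore; seated, the flange's underside rests on the face round the bore. Origin: centre of the tip's underside; z up
- block: white nylon slot block, 82 mm high, about 110 g, standing upright: body 46 mm long (its x), 30 thick (its y), 54 high, long lower edges rounded to 5 mm; on top, in the middle, a grip tab 36 mm long (x), 16 thick (y), 28 high. Origin: centre of the underside; z up. Grip the tab across its 16 mm
- hub: wheel hub, dark cast iron, fixed, standing on its barrel (74 mm across): round flange 136 mm across, from 40 to 52 mm height, with five bolt holes; in the middle a spigot 64 mm across up to 60 mm height with a through bore of 44 mm. The face round the bore is 60 mm above the bench. Origin: on the bore's axis at bench level; z up
- spacer: wheel spacer, a flat aluminium disc 140 mm across and 30 mm thick, fixed, with small bolt holes and in the middle a through bore of 60 mm. Its upper face is 30 mm above the bench. Origin: on the bore's axis at bench level; z up
- housing: grey flange housing, fixed: square foot 90 x 90 x 14 mm with four corner holes, and a round boss 58 mm across up to 42 mm height with a through bore of 30 mm, a bright ring round it. The face round the bore is 42 mm above the bench. Origin: on the bore's axis at bench level; z up
- clevis: dark steel clevis bracket, fixed: base plate 70 (its x) x 104 (its y) x 10 mm, two upright parallel ears 50 mm wide (x), 14 thick (y), rounded at the top, 60 mm above the bench. The slot between them is 32 mm wide (y -16 to +16), open at both x ends; its bottom, the base plate, is 10 mm above the bench. Origin: under the slot's middle at bench level; z up
Mind the look-alikes: they are no part of the job. Leave any blue or pink look-alike of the plug_large alone. What is shaped like the clevis but red is not meant.

How it is judged:
By the outcome, as a careful person would: the job done as asked, in the order asked, and still so for the second after the job is handed in, with the robot touching nothing.
It also fails if it takes over 106 s, if anything falls off the work surface, if the arm or the gripper's body presses on something with over 40 N, if the wrist force passes 120 N, or if a joint passes its speed limit or range.

## Working session

There is one attempt and no reset: what is moved stays moved. The work goes in short steps, Python scripts to look and compute and a shell command to move; the robot and the scene stay as the last step left them, time stands still between calls to the robot, and variables do not carry over. Pictures are saved under pics/ and viewed, at most 15 in all, crops included, and the job is handed in when it is done.

```bash
mkdir -p pics; python3 - <<'E'
from cell import sensors, imaging, arm
import cv2, numpy as np, pickle
for n in ("scene","side","wrist"):
    s=imaging.snapshot(n); pickle.dump(s,open(f"{n}0.pkl","wb"))
    cv2.imwrite(f"pics/{n}0.png",cv2.resize(s["color"][:,:,::-1],(800,600),interpolation=cv2.INTER_CUBIC))
    print(n,s["mtx"].tolist(),s["R"].round(3).tolist(),s["t"].round(3).tolist())
o=sensors.observe(); print(o["time_s"],o["ee_pos"],o["eef_rot"],o["opening"],arm.pinch_z)
E
```

```text
scene [[350.8487877377955, 0.0, 253.51144879208476], [0.0, 350.8487877377955, 189.93351335431362], [0.0, 0.0, 1.0]] [[-0.117, 0.993, -0.012], [0.754, 0.081, -0.652], [-0.647, -0.085, -0.758]] [0.006, -0.389, 1.375]
side [[464.90302296969224, 0.0, 262.63828138995495], [0.0, 464.90302296969224, 188.55122348291863], [0.0, 0.0, 1.0]] [[0.987, -0.159, -0.015], [-0.112, -0.625, -0.772], [0.114, 0.764, -0.635]] [-0.531, 0.133, 1.197]
wrist [[297.3186396354542, 0.0, 254.28160090668743], [0.0, 297.3186396354542, 194.1146676646397], [0.0, 0.0, 1.0]] [[1.0, -0.0, -0.003], [0.001, -0.965, 0.262], [-0.003, -0.262, -0.965]] [-0.599, -0.032, 0.391]
0.15 [5.99462286e-01 3.91022044e-05 2.21991889e-01] [[ 7.14083649e-06  9.99998937e-01 -1.45801439e-03]
 [ 9.99999987e-01 -6.90938353e-06  1.58750294e-04]
 [ 1.58740051e-04 -1.45801551e-03 -9.99998924e-01]] 0.08781901434881652 -0.0187
```

View pics/scene0.png

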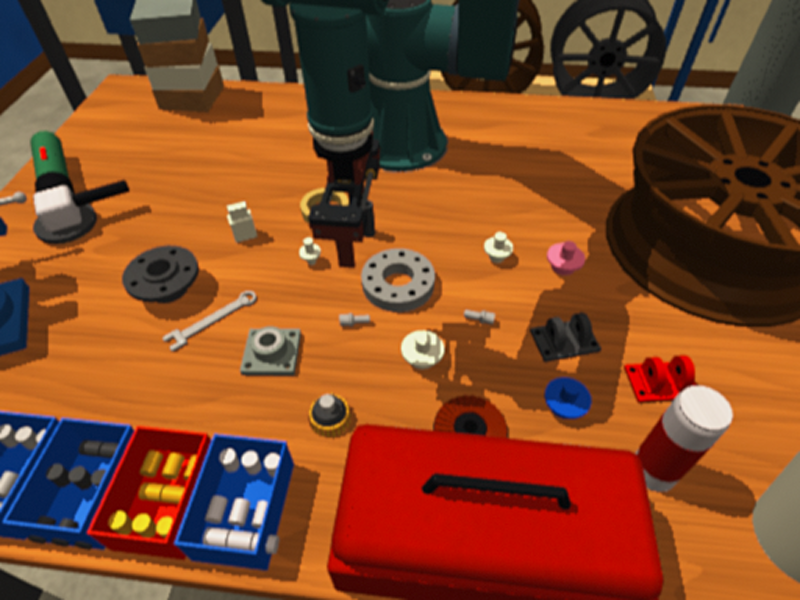

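View pics/side0.png

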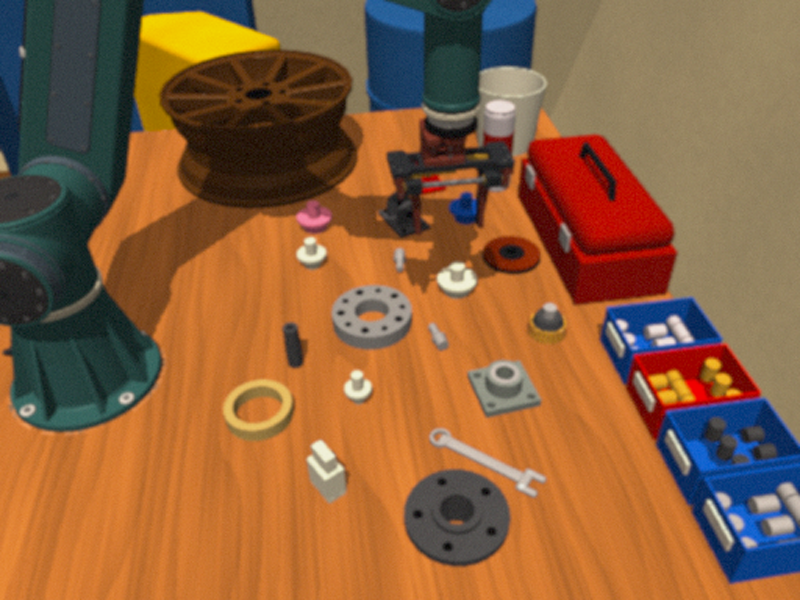

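View pics/wrist0.png

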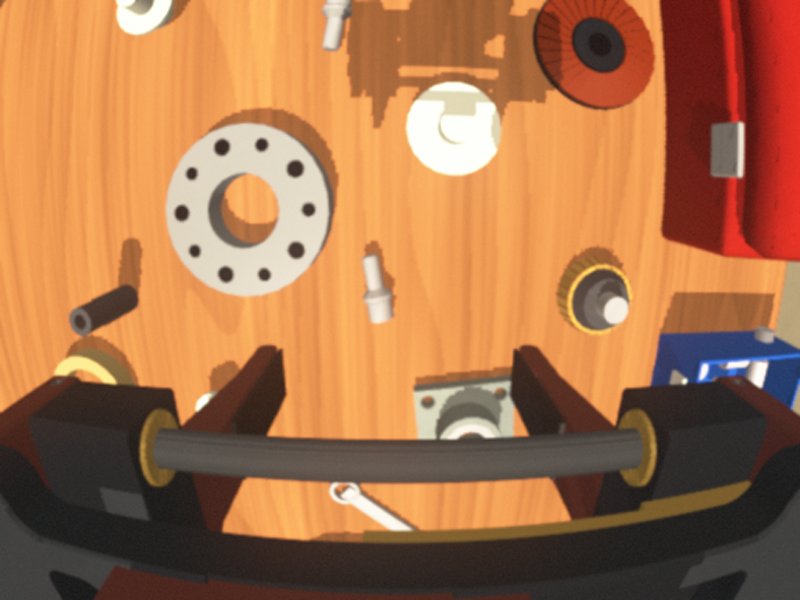

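Scene picture (800x600 px):
- **Masks:** small plug (310,250), medium plug (499,246), large white plug (423,347), block (241,222). The pink plug (566,256) and blue plug (568,397) are look-alikes.
- **Parts:** hub (160,270), spacer (398,277), housing (270,348), dark clevis (565,335). The red clevis (660,375) is a look-alike.

Next I fit known curves to the image edges in both fixed cameras.

```bash
cat > h.py <<'E'
import numpy as np, cv2, pickle
from scipy.optimize import minimize
def proj(s,X,fish=False):
    C=X@s["R"].T+s["t"]; f=s["mtx"][0,0]; c=s["mtx"][:2,2]
    if fish:
        r=np.linalg.norm(C[:,:2],axis=1); th=np.arctan2(r,C[:,2])
        return C[:,:2]/np.maximum(r,1e-9)[:,None]*(f*th)[:,None]+c
    return C[:,:2]/C[:,2:]*f+c
def back(s,uv,z,fish=False):
    d=(np.array(uv,float)-s["mtx"][:2,2])/s["mtx"][0,0]
    if fish:
        th=np.linalg.norm(d); d=np.r_[d/th*np.sin(th),np.cos(th)]
    else: d=np.r_[d,1]
    o=-s["R"].T@s["t"]; d=s["R"].T@d
    return o+d*(z-o[2])/d[2]
def circ(r,z,n=120):
    a=np.linspace(0,2*np.pi,n,endpoint=False); return np.c_[r*np.cos(a),r*np.sin(a),0*a+z]
def poly(P,n=25):
    P=np.array(P,float); return np.vstack([a+(b-a)*np.linspace(0,1,n)[:,None] for a,b in zip(P[:-1],P[1:])])
def rect(x,y,z): return poly([(-x,-y,z),(x,-y,z),(x,y,z),(-x,y,z),(-x,-y,z)])
def ear(y):
    a=np.linspace(0,np.pi,40); return np.vstack([np.c_[.025*np.cos(a),0*a+y,.035+.025*np.sin(a)],poly([(-.025,y,.035),(-.025,y,.01)]),poly([(.025,y,.01),(.025,y,.035)])])
M=dict(plug_small=[circ(.021,.030),circ(.009,.058)],plug_medium=[circ(.028,.030),circ(.011,.058)],
 plug_large=[circ(.036,.030),circ(.013,.058)],
 block=[rect(.023,.015,.054),rect(.018,.008,.082),]+[poly([(a,b,0.002),(a,b,.054)]) for a in(-.023,.023) for b in(-.015,.015)],
 hub=[circ(.068,.052),circ(.032,.060),circ(.022,.060)],spacer=[circ(.070,.030),circ(.030,.030)],
 housing=[rect(.045,.045,.014),circ(.029,.042),circ(.015,.042)],
 clevis=[rect(.035,.052,.010),ear(-.030),ear(.030),ear(-.016),ear(.016)])
def curves(name,p):
    c,s=np.cos(p[2]),np.sin(p[2]); R=np.array([[c,-s,0],[s,c,0],[0,0,1]])
    return [K@R.T+[p[0],p[1],0] for K in M[name]]
def grad(img,sg):
    g=cv2.GaussianBlur(img.astype(np.float32),(0,0),sg)
    m=np.sqrt(sum(cv2.Sobel(g,-1,*d,ksize=3)**2 for d in((1,0),(0,1))).max(2)); return np.minimum(m,150)
def fit(name,views,p0,span=.012,yaws=(0,),fish=False):
    sc=lambda G:lambda p:sum(np.mean([cv2.remap(g,*[u.astype(np.float32)[:,None] for u in proj(s,K,fish).T],cv2.INTER_LINEAR).mean() for K in curves(name,p)]) for s,g in G)
    G=[(s,grad(s["color"],1.5)) for s in views]; f=sc(G)
    r=np.arange(-span,span+1e-6,.003)
    b=max(((p0[0]+a,p0[1]+c,y) for a in r for c in r for y in yaws),key=f)
    f=sc([(s,grad(s["color"],.8)) for s in views])
    S=np.array([.003,.003,.06]); n=3 if len(yaws)>1 else 2
    q=lambda v:np.array(b)+S*np.r_[v,[0]*(3-n)]
    o=minimize(lambda v:-f(q(v)),np.zeros(n),method="Nelder-Mead",options=dict(initial_simplex=np.vstack([np.zeros(n),np.eye(n)])))
    return q(o.x),-o.fun
def draw(s,items,fn,box=None,fish=False,k=None):
    im=s["color"][:,:,::-1].copy(); u0,v0,u1,v1=box or (0,0,512,384); k=k or min(800/(u1-u0),600/(v1-v0))
    im=cv2.resize(im[v0:v1,u0:u1],None,fx=k,fy=k,interpolation=cv2.INTER_CUBIC)
    for n,p in items.items():
        for K in curves(n,p):
            for u,v in proj(s,K,fish): cv2.circle(im,(int((u+.5-u0)*k),int((v+.5-v0)*k)),0,(0,255,0) ,-1)
    cv2.imwrite(fn,im)
E
python3 - <<'E'
from h import *
sc,sd=[pickle.load(open(f"{n}0.pkl","rb")) for n in("scene","side")]
px=dict(plug_small=((310,242),(358,377),.058),plug_medium=((500,238),(310,243),.058),plug_large=((424,339),(457,269),.058),
block=((239,206),(320,450),.082),hub=((160,267),(457,510),.06),spacer=((398,270),(373,313),.03),housing=((269,343),(505,376),.042),clevis=((565,330),(405,210),.02))
res={}
for n,(a,b,z) in px.items():
    A,B=back(sc,np.array(a)*.64,z),back(sd,np.array(b)*.64,z)
    ys=np.arange(0,np.pi,.1) if n in("block","clevis") else np.arange(0,np.pi/2,.1) if n=="housing" else (0,)
    v=[sc] if n=="clevis" else [sc,sd]
    p0=A if n=="clevis" else (A+B)/2
    P,f=fit(n,v,p0,.015,ys); res[n]=P
    o=[fit(n,[w],P,.006)[0][:2].round(4) if n not in("block","clevis","housing") else '' for w in v]
    print(n,A[:2].round(3),B[:2].round(3),P.round(4),round(f,1),*o)
pickle.dump(res,open("res.pkl","wb"))
draw(sc,res,"pics/fit_scene.png",(70,110,420,290))
draw(sd,res,"pics/fit_side.png",(110,100,390,370))
E
```

```text
plug_small [ 0.439 -0.121] [ 0.436 -0.138] [ 0.4348 -0.1301  0.    ] 299.4 [ 0.4359 -0.127 ] [ 0.434  -0.1305]
plug_medium [0.39  0.242] [0.383 0.228] [0.3828 0.2411 0.    ] 297.0 [0.3793 0.2434] [0.3815 0.2402]
plug_large [0.646 0.117] [0.64  0.099] [0.6412 0.1131 0.    ] 289.0 [0.6406 0.1153] [0.6417 0.112 ]
block [ 0.376 -0.276] [ 0.371 -0.287] [ 0.3739 -0.2854  2.0386] 268.0  
hub [ 0.536 -0.383] [ 0.535 -0.394] [ 0.5351 -0.3893  0.    ] 171.1 [ 0.5352 -0.3876] [ 0.5345 -0.3936]
spacer [0.469 0.053] [0.479 0.038] [0.4766 0.05   0.    ] 293.5 [0.4781 0.0526] [0.4763 0.0482]
housing [ 0.671 -0.142] [ 0.661 -0.16 ] [ 0.6622 -0.1496  0.112 ] 276.1  
clevis [0.572 0.359] [0.586 0.367] [0.5811 0.3597 0.3041] 88.7
```

View pics/fit_scene.png

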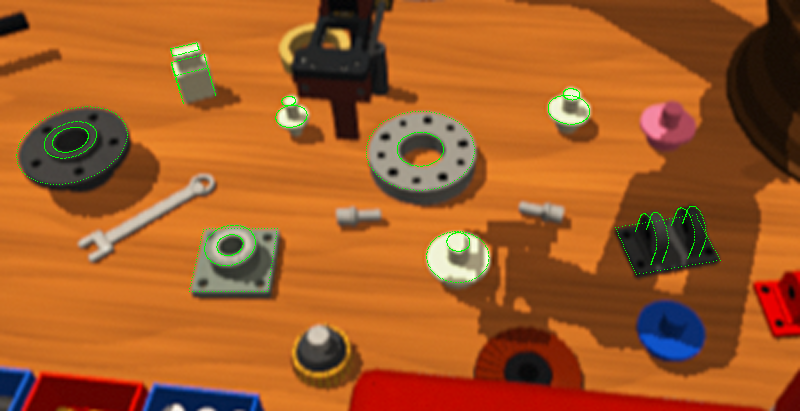

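View pics/fit_side.png

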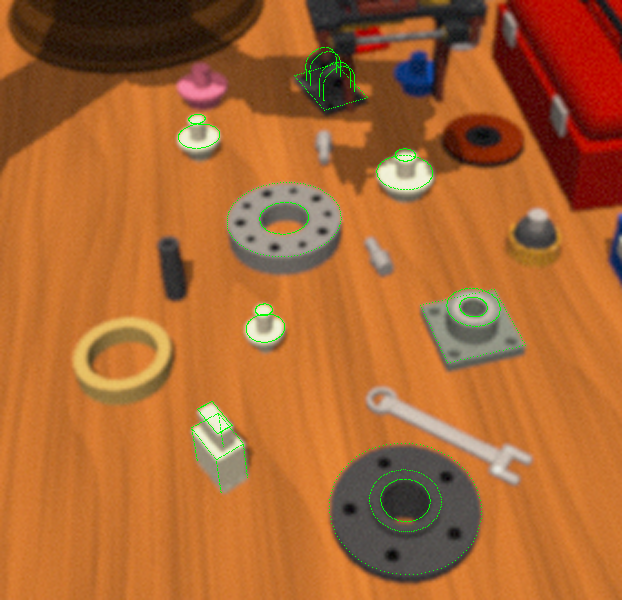

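The candidates for plug_large are white (458,258), pink (668,125) and blue (670,330) in the enlarged crop. Only the white one is a white nylon mask, and its 72 mm flange curve fits. The dark clevis (667,240) is meant, not the red one (780,300). The fits sit well on every part except the block's yaw and the clevis, which I'll look at from close by. I'll start with the large plug and check it against the wrist picture.

```bash
python3 - <<'E'
from h import *
w=pickle.load(open("wrist0.pkl","rb")); r=pickle.load(open("res.pkl","rb"))
for n in("plug_large","spacer"): print(n,r[n].round(4),fit(n,[w],r[n],.009,fish=True))
E
python3 -m pendant '{"motion":[[0.02,0.05,0,0],[0.021,0.05,0,0],[0,0.013,-0.04,0],[0,0,-0.05,0],[0,0,0,0],[0,0,0,0]]}' 0
```

```text
plug_large [0.6412 0.1131 0.    ] (array([0.64171737, 0.11292716, 0.        ]), np.float64(104.18333435058594))
spacer [0.4766 0.05   0.    ] (array([0.47617163, 0.0514035 , 0.        ]), np.float64(150.0))
time_s: 0.9
ee_pos: [0.6418, 0.1128, 0.1339]
eef_rot: [[0.0, 1.0, 0.001], [1.0, -0.0, 0.0], [0.0, 0.001, -1.0]]
contact_force: [-0.3, -0.4, -0.6]
opening: 0.0882
grasp_force: 0.0
```

```bash
python3 -m pendant '{"motion":[[0,0,-0.05,0],[0,0,-0.04,0],[0,0,-0.010,0],[0,0,0,0]]}' 0; python3 -m pendant '{"motion":[[0,0,0,0],[0,0,0,0],[0,0,0,0],[0,0,0,0],[0,0,0,0],[0,0,0,0],[0,0,0,0],[0,0,0,0]]}' 1; python3 -m pendant '{"motion":[[0,0,0.03,0],[0,0,0.05,0],[-0.04,-0.015,0,0],[-0.06,-0.022,0,0],[-0.055,-0.02,0,0],[-0.01,-0.004,0,0],[0,0,0,0],[0,0,0,0]]}'
python3 - <<'E'
from h import *
from cell import imaging
s=imaging.snapshot("wrist");r=pickle.load(open("res.pkl","rb"))
print(fit("spacer",[s],r["spacer"],.009,fish=True))
draw(s,{"spacer":r["spacer"]},"pics/a1.png",fish=True)
E
```

```text
time_s: 1.4
ee_pos: [0.6423, 0.1128, 0.0342]
eef_rot: [[0.0, 1.0, 0.002], [1.0, -0.0, 0.0], [0.0, 0.002, -1.0]]
contact_force: [0.2, -0.1, 0.6]
opening: 0.0876
grasp_force: 0.0
time_s: 2.4
ee_pos: [0.641, 0.113, 0.0325]
eef_rot: [[0.0, 1.0, -0.0], [1.0, -0.0, 0.0], [0.0, -0.0, -1.0]]
contact_force: [-0.6, 0.2, -0.4]
opening: 0.025
grasp_force: 30.0
time_s: 3.4
ee_pos: [0.4798, 0.0527, 0.1131]
eef_rot: [[0.0, 1.0, 0.003], [1.0, -0.0, 0.0], [0.0, 0.003, -1.0]]
contact_force: [0.6, -0.0, -1.2]
opening: 0.0254
grasp_force: 30.0
(array([0.47674065, 0.05128356, 0.        ]), np.float64(100.16678619384766))
```

View pics/a1.png

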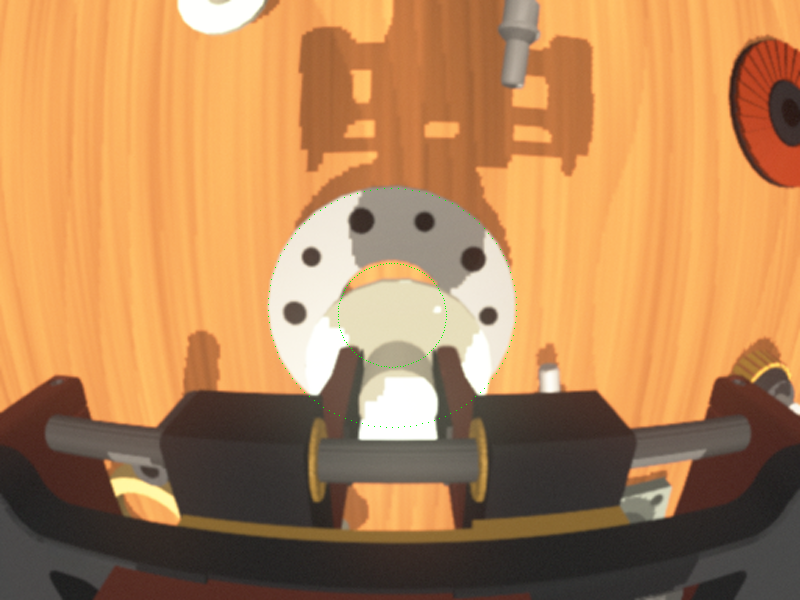

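The picture shows the plug held upright at (398,330), over the bore at (392,313), with the fit sitting on the spacer's rim. Lowering it now.

```bash
python3 -m pendant '{"motion":[[0,-0.001,-0.03,0],[0,0,-0.02,0],[0,0,-0.012,0],[0,0,-0.005,0],[0,0,-0.005,0],[0,0,-0.003,0],[0,0,0,0]]}'
```

```text
time_s: 4.32
ee_pos: [0.4779, 0.0515, 0.0384]
eef_rot: [[-0.0, 1.0, 0.001], [1.0, 0.0, -0.0], [-0.0, 0.001, -1.0]]
contact_force: [-1.0, 0.3, 3.9]
opening: 0.0256
grasp_force: 30.0
```

```bash
python3 -m pendant '{"motion":[[0,0,-0.001,0],[0,0,0,0],[0,0,0,0],[0,0,0,0],[0,0,0,0]]}' 0; python3 -m pendant '{"motion":[[0,0,0.05,0],[0,0,0.06,0],[-0.03,0.03,0.02,0],[-0.03,0.055,0,0],[-0.034,0.055,0,0],[0,0.02,0,0],[0,0.0,0,0],[0,0,0,0]]}'
python3 - <<'E'
from h import *
from cell import imaging
s=imaging.snapshot("wrist");r=pickle.load(open("res.pkl","rb"))
p,f=fit("plug_medium",[s],r["plug_medium"],.009,fish=True);print(p,f)
draw(s,{"plug_medium":p},"pics/a2.png",fish=True)
sc=imaging.snapshot("scene"); sd=imaging.snapshot("side")
print(fit("clevis",[sd],r["clevis"],.012,np.arange(0,np.pi,.1)))
print(fit("clevis",[sc,sd],r["clevis"],.012,np.arange(0,np.pi,.1)))
pickle.dump((sc,sd),open("v2.pkl","wb"))
a=cv2.resize(sd["color"][150:250,200:320,::-1],(480,400),interpolation=cv2.INTER_CUBIC)
cv2.imwrite("pics/a3.png",np.hstack([cv2.resize(cv2.imread("pics/a2.png"),(533,400))[:,:320],a]))
E
```

```text
time_s: 4.95
ee_pos: [0.4773, 0.0515, 0.0366]
eef_rot: [[0.0, 1.0, -0.0], [1.0, -0.0, 0.0], [0.0, -0.0, -1.0]]
contact_force: [0.0, 0.2, 0.5]
opening: 0.0719
grasp_force: 0.0
time_s: 5.95
ee_pos: [0.3846, 0.2089, 0.1665]
eef_rot: [[-0.0, 1.0, -0.0], [1.0, 0.0, -0.0], [-0.0, -0.0, -1.0]]
contact_force: [0.1, -0.3, -0.0]
opening: 0.0877
grasp_force: 0.0
[0.38109894 0.24147382 0.        ] 100.409912109375
(array([0.58093066, 0.35876708, 0.232113  ]), np.float64(111.6028060913086))
(array([0.5810785 , 0.36017048, 0.26056828]), np.float64(209.28842163085938))
```

View pics/a3.png

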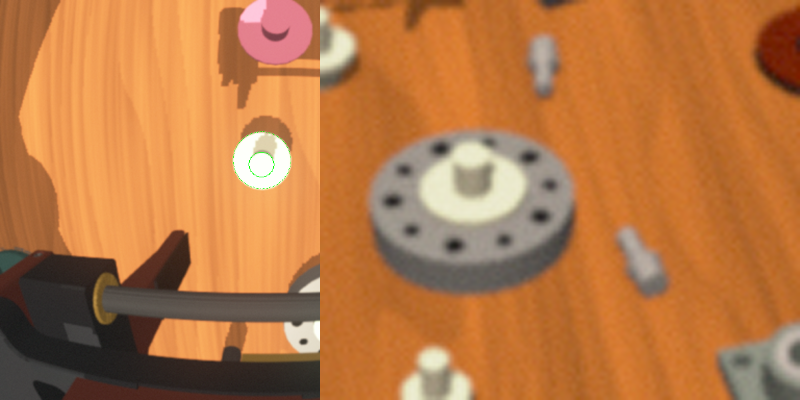

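The right half shows the large plug (472,185) seated flat in the spacer. The left half shows the wrist fit matching the medium plug's flange at (262,160).

```bash
python3 -m pendant '{"motion":[[-0.001,0.031,0,0],[0,0,-0.05,0],[0,0,-0.04,0],[0,0,0,0],[0,0,0,0]]}' 0;  python3 -c "from cell import sensors as s;print(s.observe()['ee_pos'],s.observe()['joint_pos'])"
```

```text
time_s: 6.72
ee_pos: [0.3843, 0.2403, 0.0775]
eef_rot: [[0.001, 1.0, 0.001], [1.0, -0.001, 0.0], [0.0, 0.001, -1.0]]
contact_force: [-0.1, 0.1, 1.9]
opening: 0.0878
grasp_force: 0.0
[0.38433754 0.24032409 0.07747201] [4.06201721e-01 3.54360334e-01 1.97970477e+00 2.86886020e-05
 8.06933284e-01 4.07147042e-01]
```

```bash
python3 -m pendant '{"motion":[[-0.003,0.001,-0.03,0],[0,0,-0.014,0],[0,0,0,0],[0,0,0,0]]}' 0; python3 -m pendant '{"motion":[[0,0,0,0],[0,0,0,0],[0,0,0,0],[0,0,0,0],[0,0,0,0],[0,0,0,0],[0,0,0,0],[0,0,0,0]]}' 1; python3 -m pendant '{"motion":[[0,0,0.04,0],[0,0,0.05,0],[0,0,0.04,0],[0.02,-0.05,0,0],[0.02,-0.05,0,0],[0.02,-0.05,0,0],[0.02,-0.05,0,0],[0.02,-0.05,0,0],[0.02,-0.05,0,0],[0.02,-0.05,0,0],[0.014,-0.05,0,0],[0,-0.05,0,0],[0,-0.05,0,0],[0,-0.05,0,0],[0,-0.05,0,0],[0,-0.05,0,0],[0,-0.05,0,0],[0,-0.01,0,0],[0,0,0,0]]}'
python3 - <<'E'
from h import *
from cell import imaging
s=imaging.snapshot("wrist");r=pickle.load(open("res.pkl","rb"))
p,f=fit("hub",[s],r["hub"],.009,fish=True);print(p,f)
draw(s,{"hub":p},"pics/a4.png",fish=True)
E
```

```text
time_s: 7.22
ee_pos: [0.3813, 0.2418, 0.0335]
eef_rot: [[0.0, 1.0, 0.001], [1.0, -0.0, 0.001], [0.001, 0.001, -1.0]]
contact_force: [-0.1, -0.3, 0.3]
opening: 0.0881
grasp_force: 0.0
time_s: 8.22
ee_pos: [0.3804, 0.2415, 0.0326]
eef_rot: [[0.0, 1.0, -0.0], [1.0, -0.0, -0.0], [-0.0, -0.0, -1.0]]
contact_force: [-0.4, -0.3, 0.2]
opening: 0.0215
grasp_force: 30.0
time_s: 10.6
ee_pos: [0.534, -0.4683, 0.1619]
eef_rot: [[0.001, 1.0, -0.001], [1.0, -0.001, 0.001], [0.001, -0.001, -1.0]]
contact_force: [-0.3, 1.1, -0.7]
opening: 0.0212
grasp_force: 30.0
[ 0.53468991 -0.38890831  0.        ] 87.16207885742188
```

View pics/a4.png

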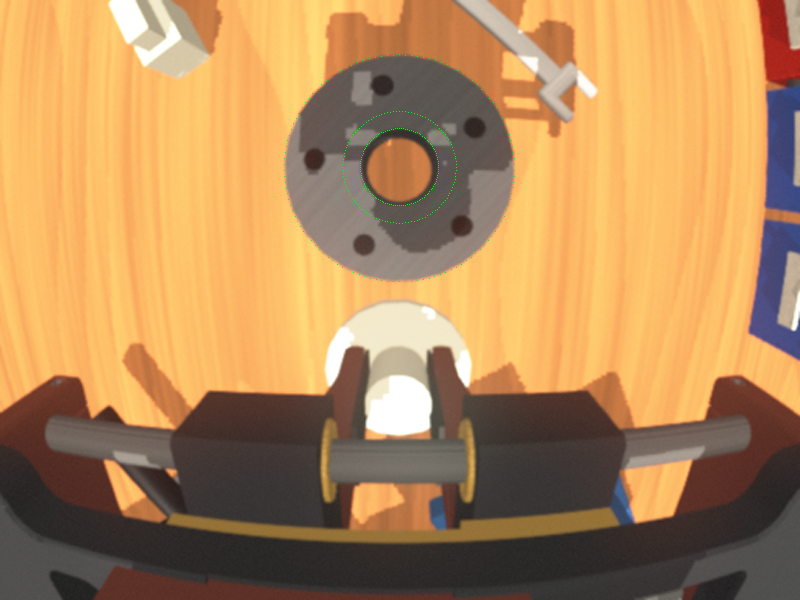

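The fit is on the hub, with its bore at (400,167). The plug is held upright at (398,370).

```bash
python3 -m pendant '{"motion":[[0,0.04,0,0],[0.0005,0.0395,0,0],[0,0,-0.03,0],[0,0,-0.02,0],[0,0,0,0],[0,0,0,0]]}'
```

```text
time_s: 11.4
ee_pos: [0.5355, -0.3883, 0.1135]
eef_rot: [[-0.001, 1.0, 0.0], [1.0, 0.001, -0.0], [-0.0, 0.0, -1.0]]
contact_force: [0.2, -0.9, -0.9]
opening: 0.0217
grasp_force: 30.0
```

```bash
python3 -m pendant '{"motion":[[0,0,-0.015,0],[0,0,-0.012,0],[0,0,-0.01,0],[0,0,-0.006,0],[0,0,-0.002,0],[0,0,0,0]]}';python3 -m pendant '{"motion":[[0,0,0,0],[0,0,0,0],[0,0,0,0],[0,0,0,0],[0,0,0,0]]}' 0
```

```text
time_s: 12.15
ee_pos: [0.5347, -0.3888, 0.0683]
eef_rot: [[-0.0, 1.0, -0.001], [1.0, 0.0, 0.0], [0.0, -0.001, -1.0]]
contact_force: [-2.4, 2.6, 6.5]
opening: 0.0212
grasp_force: 30.0
time_s: 12.78
ee_pos: [0.535, -0.389, 0.0675]
eef_rot: [[0.0, 1.0, -0.0], [1.0, -0.0, 0.0], [0.0, -0.0, -1.0]]
contact_force: [-0.3, -0.1, 1.1]
opening: 0.068
grasp_force: 0.0
```

```bash
python3 -m pendant '{"motion":[[0,0,0.05,0],[0,0,0.05,0],[-0.025,0.05,0,0],[-0.025,0.05,0,0],[-0.025,0.05,0,0],[-0.025,0.04,0,0],[0,0.0,0,0],[0,0,0,0]]}' 0
python3 - <<'E'
from h import *
from cell import imaging,sensors
s=imaging.snapshot("wrist");r=pickle.load(open("res.pkl","rb"))
print(sensors.observe()["ee_pos"])
p,f=fit("plug_small",[s],r["plug_small"],.009,fish=True);print(p,f)
p,f=fit("housing",[s],r["housing"],.009,(0,.1,.2),fish=True);print(p,f)
sd=imaging.snapshot("side"); sc=imaging.snapshot("scene")
a=cv2.resize(sd["color"][260:370,180:340,::-1],(480,330),interpolation=cv2.INTER_CUBIC)
b=cv2.resize(sc["color"][120:200,70:186,::-1],(480,330),interpolation=cv2.INTER_CUBIC)
cv2.imwrite("pics/a5.png",cv2.resize(np.hstack([a,b]),(800,275)))
E
```

```text
time_s: 13.78
ee_pos: [0.436, -0.1998, 0.1682]
eef_rot: [[-0.0, 1.0, 0.002], [1.0, 0.0, -0.001], [-0.001, 0.002, -1.0]]
contact_force: [1.1, -0.9, 0.7]
opening: 0.0876
grasp_force: 0.0
[ 0.43635003 -0.20026595  0.16809646]
[ 0.43340417 -0.12808301  0.        ] 96.98953247070312
[ 0.66271088 -0.14888342  0.10868477] 142.2712860107422
```

View pics/a5.png

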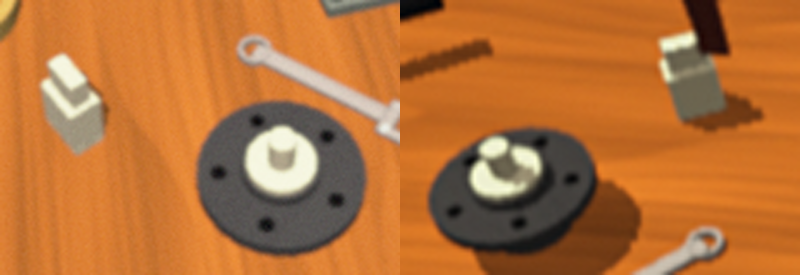

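Side view (left): the medium plug (282,160) is seated flat in the hub. Next is the small plug.

```bash
python3 -m pendant '{"motion":[[-0.001,0.036,0,0],[-0.001,0.035,0,0],[0,0,-0.05,0],[0,0,-0.05,0],[0,0,-0.02,0],[0,0,-0.015,0],[0,0,0,0],[0,0,0,0]]}' 0; python3 -m pendant '{"motion":[[0,0,0,0],[0,0,0,0],[0,0,0,0],[0,0,0,0],[0,0,0,0],[0,0,0,0],[0,0,0,0],[0,0,0,0]]}' 1
```

```text
time_s: 14.92
ee_pos: [0.4337, -0.1286, 0.0329]
eef_rot: [[0.0, 1.0, 0.001], [1.0, -0.0, -0.0], [-0.0, 0.001, -1.0]]
contact_force: [-0.6, 0.2, 0.2]
opening: 0.0878
grasp_force: 0.0
time_s: 15.92
ee_pos: [0.433, -0.128, 0.0326]
eef_rot: [[-0.0, 1.0, -0.0], [1.0, 0.0, 0.0], [0.0, -0.0, -1.0]]
contact_force: [0.1, 0.7, -1.4]
opening: 0.0171
grasp_force: 30.0
```

```bash
python3 -m pendant '{"motion":[[0,0,0.05,0],[0,0,0.05,0],[0.05,-0.005,0,0],[0.05,-0.005,0,0],[0.05,-0.005,0,0],[0.05,-0.006,0,0],[0.0295,0,0,0],[0,0,-0.03,0],[0,0,0,0],[0,0,0,0],[0,0,0,0]]}'
python3 - <<'E'
from h import *
from cell import imaging,sensors
s=imaging.snapshot("wrist");r=pickle.load(open("res.pkl","rb"))
print(sensors.observe()["ee_pos"])
p,f=fit("housing",[s],r["housing"],.009,(0,.1,.2),fish=True);print(p,f)
E
```

```text
time_s: 17.3
ee_pos: [0.6628, -0.1492, 0.1039]
eef_rot: [[0.0, 1.0, 0.001], [1.0, -0.0, -0.001], [-0.001, 0.001, -1.0]]
contact_force: [-0.2, -0.7, 0.3]
opening: 0.0175
grasp_force: 30.0
[ 0.66290218 -0.14924416  0.10391322]
[ 0.66122894 -0.14950877  0.10402561] 97.5688705444336
```

```bash
python3 -m pendant '{"motion":[[0,0,-0.02,0],[0,0,-0.015,0],[0,0,-0.01,0],[0,0,-0.005,0],[0,0,-0.004,0],[0,0,0,0]]}';python3 -m pendant '{"motion":[[0,0,0,0],[0,0,0,0],[0,0,0,0],[0,0,0,0],[0,0,0,0]]}' 0
python3 -m pendant '{"motion":[[0,0,0.05,0],[0,0,0.06,0],[-0.05,-0.03,0,0],[-0.05,-0.03,0,0],[-0.05,-0.04,0,0],[-0.05,-0.05,0,0],[-0.05,-0.04,0,0],[-0.038,-0.02,0,0],[0,0,0,0],[0,0,0,0]]}' 0
python3 - <<'E'
from h import *
from cell import imaging,sensors
print(sensors.observe()["ee_pos"])
s=imaging.snapshot("wrist");r=pickle.load(open("res.pkl","rb"))
p,f=fit("block",[s],r["block"],.012,np.arange(0,np.pi,.08),fish=True);print(p,f)
sc,sd=imaging.snapshot("scene"),imaging.snapshot("side")
q,f=fit("block",[sd],r["block"],.012,np.arange(0,np.pi,.08));print(q,f)
draw(s,{"block":p},"pics/a6.png",(100,0,400,225),fish=True,k=1.6)
draw(sd,{"block":p},"pics/x.png",(170,220,370,350),k=2.4)
a,b=cv2.imread("pics/a6.png"),cv2.imread("pics/x.png"); b=b[:a.shape[0]]
b=cv2.copyMakeBorder(b,0,a.shape[0]-b.shape[0],0,0,0); o=np.hstack([a,b]); cv2.imwrite("pics/a6.png",cv2.resize(o,(800,800*o.shape[0]//o.shape[1])))
E
```

```text
time_s: 18.1
ee_pos: [0.6621, -0.1488, 0.0506]
eef_rot: [[-0.0, 1.0, -0.001], [1.0, 0.0, 0.0], [0.0, -0.001, -1.0]]
contact_force: [-4.5, 1.5, 14.0]
opening: 0.0174
grasp_force: 30.0
time_s: 18.73
ee_pos: [0.6625, -0.149, 0.0485]
eef_rot: [[0.0, 1.0, -0.0], [1.0, -0.0, 0.0], [0.0, -0.0, -1.0]]
contact_force: [-0.2, 0.4, -0.1]
opening: 0.0641
grasp_force: 0.0
time_s: 19.98
ee_pos: [0.3832, -0.3512, 0.1588]
eef_rot: [[0.001, 1.0, 0.001], [1.0, -0.001, -0.0], [-0.0, 0.001, -1.0]]
contact_force: [0.4, -0.4, -0.7]
opening: 0.088
grasp_force: 0.0
[ 0.38318664 -0.35124431  0.15877072]
[ 0.3745655  -0.2866045   2.10368274] 120.22765350341797
[ 0.37801803 -0.2865613   1.76829144] 130.61001586914062
```

View pics/a6.png

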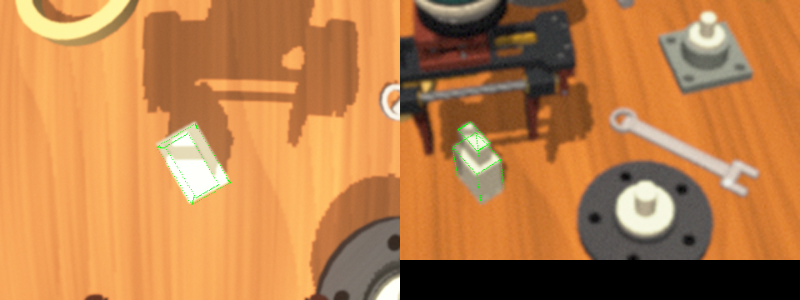

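The wrist fit (left) matches the block at (193,163), yaw 2.10. The side view (right) shows the small plug seated in the housing (707,35) and the medium plug in the hub.

```bash
python3 -m pendant '{"motion":[[-0.003,0.02,0,0.18],[-0.003,0.02,0,0.18],[-0.002,0.0245,0,0.173],[0,0,-0.03,0],[0,0,0,0],[0,0,0,0],[0,0,0,0]]}' 0
python3 - <<'E'
from h import *
from cell import imaging,sensors
print(sensors.observe()["ee_pos"])
s=imaging.snapshot("wrist");r=pickle.load(open("res.pkl","rb"))
draw(s,{"block":[.3746,-.2866,2.104]},"pics/a7.png",fish=True)
E
```

```text
time_s: 21.0
ee_pos: [0.3755, -0.2874, 0.1294]
eef_rot: [[-0.508, 0.861, 0.001], [0.861, 0.508, -0.001], [-0.002, 0.0, -1.0]]
contact_force: [0.5, 0.9, -0.5]
opening: 0.0877
grasp_force: 0.0
[ 0.37547304 -0.28743445  0.12943569]
```

View pics/a7.png

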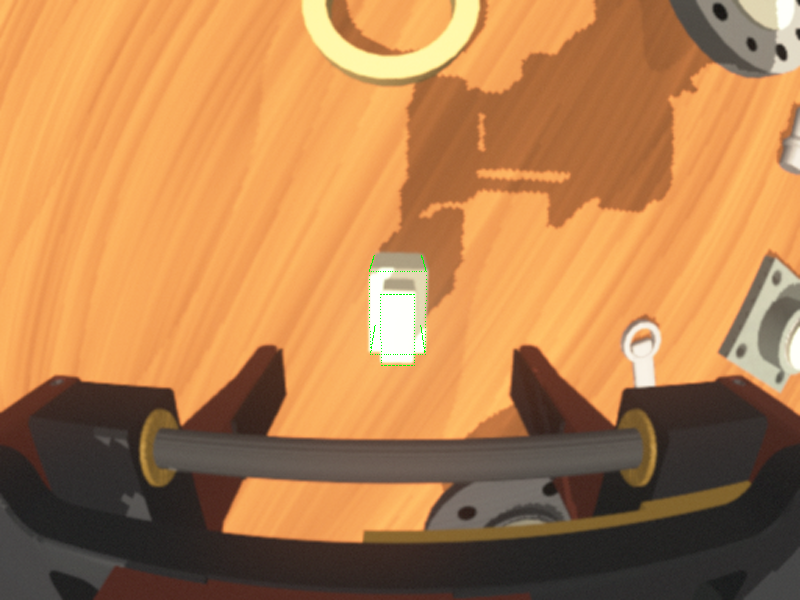

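The curves lie on the block (398,315) exactly, and the fingers are square to the tab.

```bash
python3 -m pendant '{"motion":[[0,0,-0.04,0],[0,0,-0.03,0],[0,0,-0.002,0],[0,0,0,0],[0,0,0,0]]}' 0; python3 -m pendant '{"motion":[[0,0,0,0],[0,0,0,0],[0,0,0,0],[0,0,0,0],[0,0,0,0],[0,0,0,0],[0,0,0,0],[0,0,0,0]]}' 1;
python3 -m pendant '{"motion":[[0,0,0.05,0],[0,0,0.06,0],[0.01,0.05,0,0.13],[0.01,0.05,0,0.13],[0.02,0.05,0,0.13],[0.02,0.05,0,0.13],[0.02,0.05,0,0.13],[0.02,0.05,0,0.13],[0.02,0.05,0,0.13],[0.02,0.05,0,0.13],[0.02,0.05,0,0.13],[0.02,0.05,0,0.13],[0.02,0.025,0,0],[0.01,0,0,0],[0,0,0,0],[0,0,0,0]]}'
python3 - <<'E'
from h import *
from cell import imaging,sensors
o=sensors.observe();print(o["ee_pos"],np.arctan2(o["eef_rot"][1,1],o["eef_rot"][0,1]))
s=imaging.snapshot("wrist");r=pickle.load(open("res.pkl","rb"))
c=[.581,.360,.26]
p,f=fit("clevis",[s],c,.009,np.arange(.1,.45,.05),fish=True);print(p,f)
draw(s,{"clevis":p},"pics/a8.png",fish=True)
E
```

```text
time_s: 21.68
ee_pos: [0.3755, -0.2876, 0.0579]
eef_rot: [[-0.508, 0.861, 0.002], [0.861, 0.508, -0.002], [-0.002, 0.0, -1.0]]
contact_force: [0.2, 0.6, 0.8]
opening: 0.088
grasp_force: 0.0
time_s: 22.68
ee_pos: [0.3747, -0.2868, 0.0566]
eef_rot: [[-0.508, 0.861, -0.0], [0.861, 0.508, 0.0], [0.0, -0.0, -1.0]]
contact_force: [0.2, 0.6, -0.1]
opening: 0.0156
grasp_force: 30.0
time_s: 24.68
ee_pos: [0.5838, 0.2369, 0.1663]
eef_rot: [[-0.966, -0.258, -0.002], [-0.258, 0.966, -0.001], [0.002, -0.0, -1.0]]
contact_force: [0.7, 0.3, -0.8]
opening: 0.0156
grasp_force: 30.0
[0.5837582  0.23691234 0.16631519] 1.8317822736207505
[0.57965515 0.35897047 0.3207587 ] 87.41081237792969
```

View pics/a8.png

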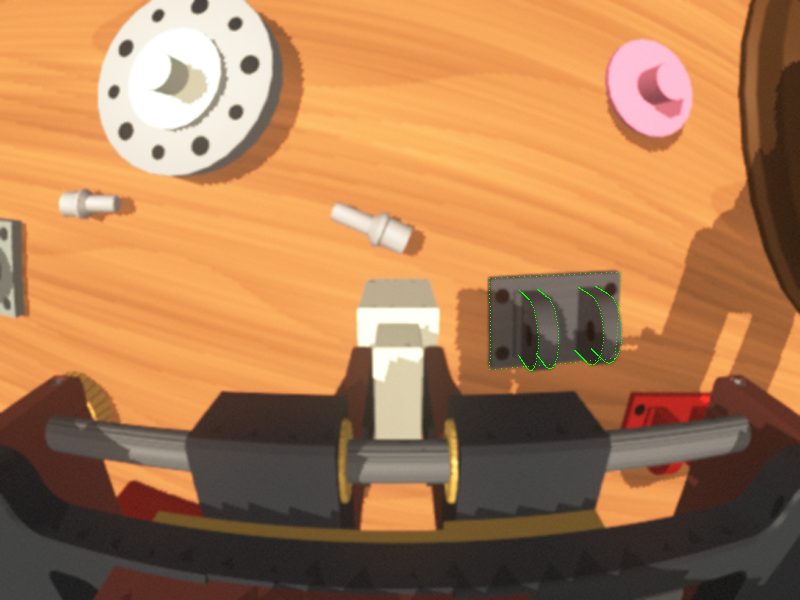

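The base outline fits the dark clevis at (555,320), but its ears are seen from the side. I'll move beyond it along the slot to look straight down the slot.

```bash

python3 -m pendant '{"motion":[[0.022,0.045,0,0.02],[0.022,0.05,0,0.02],[0.022,0.048,0,0],[0,0,0,0],[0,0,0,0],[0,0,0,0]]}'
python3 - <<'E'
from h import *
from cell import imaging,sensors
o=sensors.observe();print(o["ee_pos"],np.arctan2(o["eef_rot"][1,1],o["eef_rot"][0,1]))
s=imaging.snapshot("wrist"); pickle.dump(s,open("wc.pkl","wb"))
c=[.58,.359,.3]
p,f=fit("clevis",[s],c,.009,np.arange(.15,.45,.05),fish=True);print(p,f)
M["clevis"]=[rect(.035,.052,.01)]; print(fit("clevis",[s],c,.009,np.arange(.15,.45,.05),fish=True))
import h; h.M["clevis"]=[rect(.035,.052,.01),ear(-.03),ear(.03),ear(-.016),ear(.016)]
c=proj(s,np.array([[p[0],p[1],.04]]),True)[0].astype(int); print(c)
b=(max(c[0]-100,0),max(c[1]-75,0),min(c[0]+100,512),min(c[1]+75,384))
draw(s,{"clevis":p},"pics/a9.png",b,fish=True)
E
```

```text
time_s: 25.48
ee_pos: [0.6501, 0.3795, 0.1667]
eef_rot: [[-0.955, -0.296, -0.001], [-0.296, 0.955, -0.001], [0.001, -0.001, -1.0]]
contact_force: [0.2, -0.3, -1.8]
opening: 0.0159
grasp_force: 30.0
[0.65010713 0.37947045 0.16670522] 1.8717220661659424
[0.58810958 0.36173198 0.33874047] 89.83402252197266
(array([0.57985857, 0.35978784, 0.32183087]), np.float64(147.9205322265625))
[255 122]
```

View pics/a9.png

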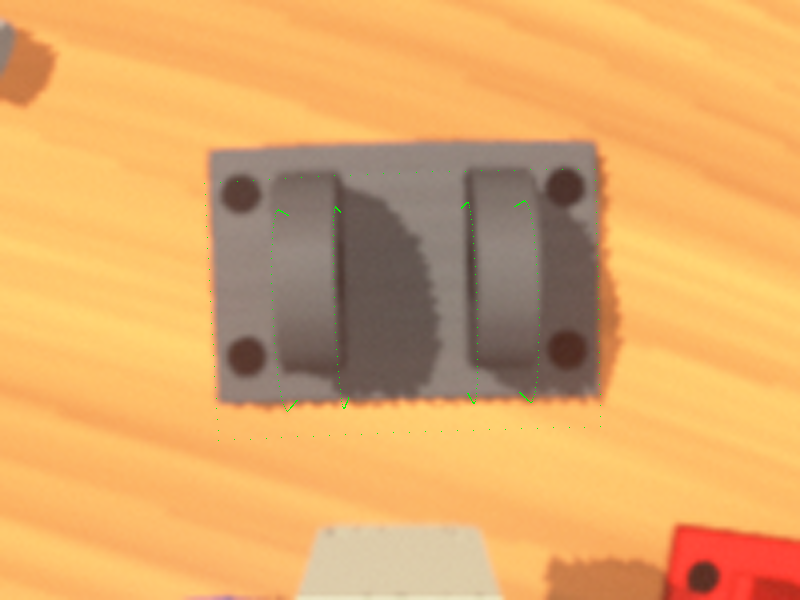

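```bash

python3 - <<'E'
from h import *
import h
s=pickle.load(open("wc.pkl","rb")); b=[.57986,.35979,.32183]
h.M["clevis"]=[ear(y)[8:32] for y in(-.03,-.016,.016,.03)]
G=grad(s["color"],.8)
def f(p): return np.mean([cv2.remap(G,*[u.astype(np.float32)[:,None] for u in proj(s,K,True).T],cv2.INTER_LINEAR).mean() for K in curves("clevis",p)])
best=max(((f((b[0]-l*np.sin(b[2]),b[1]+l*np.cos(b[2]),b[2]+d)),l,d) for l in np.arange(-.004,.0041,.0002) for d in np.arange(-.06,.061,.01)))
print(best); _,l,d=best; q=[b[0]-l*np.sin(b[2]),b[1]+l*np.cos(b[2]),b[2]+d]; print(q)
h.M["clevis"]=[ear(y) for y in(-.03,-.016,.016,.03)]+[rect(.035,.052,.01)]
c=(155,47,355,197); draw(s,{"clevis":q},"pics/a10.png",c,fish=True)
E
```

```text
(np.float32(73.98515), np.float64(-0.00039999999999999845), np.float64(1.3877787807814457e-17))
[np.float64(0.5799865212534944), np.float64(0.3594105367311396), np.float64(0.32183)]
```

View pics/a10.png

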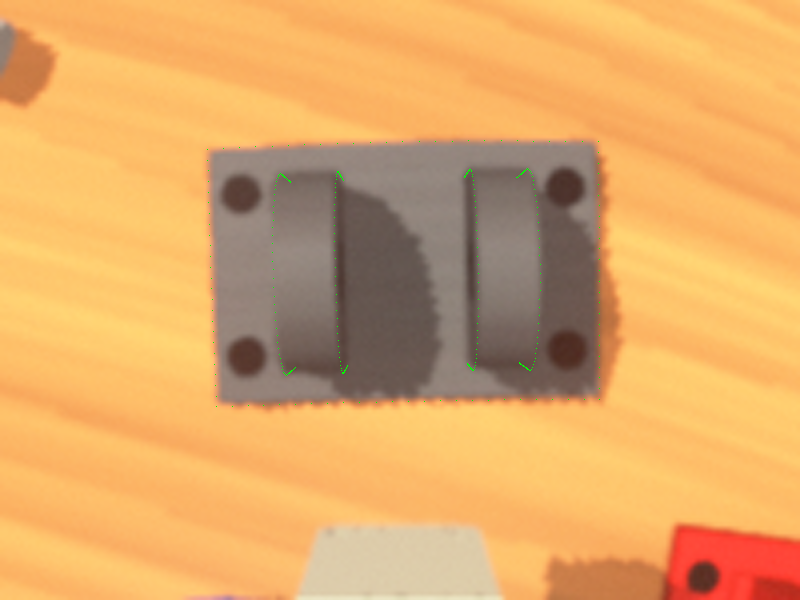

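The curves now match both ears and the base, which puts the clevis at (0.580, 0.3595) with yaw 0.322.

```bash

python3 -m pendant '{"motion":[[-0.04,-0.01,0,0.021],[-0.0305,-0.0105,0,0],[0,0,-0.02,0],[0,0,-0.015,0],[0,0,0,0],[0,0,0,0],[0,0,0,0],[0,0,0,0]]}'
python3 - <<'E'
import time,numpy as np
from cell import sensors,imaging
for i in range(4):
    o=sensors.observe();print(o["ee_pos"].round(4),np.arctan2(o["eef_rot"][1,1],o["eef_rot"][0,1]).round(4)); imaging.snapshot("wrist")
E
```

```text
time_s: 26.52
ee_pos: [0.5806, 0.361, 0.1321]
eef_rot: [[-0.948, -0.318, 0.001], [-0.318, 0.948, 0.0], [-0.001, 0.0, -1.0]]
contact_force: [-0.0, -0.6, -1.9]
opening: 0.0158
grasp_force: 30.0
[0.5806 0.361  0.1321] 1.8941
[0.5805 0.3609 0.132 ] 1.894
[0.5804 0.3609 0.1319] 1.894
[0.5803 0.3608 0.1318] 1.8941
```

```bash

python3 -m pendant '{"motion":[[-0.0003,-0.0013,-0.008,0],[0,0,-0.005,0],[0,0,-0.004,0],[0,0,-0.004,0],[0,0,-0.004,0],[0,0,0,0]]}'
```

```text
time_s: 27.48
ee_pos: [0.5797, 0.3593, 0.1062]
eef_rot: [[-0.948, -0.318, -0.001], [-0.318, 0.948, -0.0], [0.001, -0.0, -1.0]]
contact_force: [-0.8, 0.3, -0.7]
opening: 0.0156
grasp_force: 30.0
```

Inside the slot with no contact force. Continuing down.

```bash

python3 -m pendant '{"motion":[[0,0,-0.008,0],[0,0,-0.008,0],[0,0,-0.008,0],[0,0,-0.006,0],[0,0,-0.005,0],[0,0,-0.004,0],[0,0,-0.001,0],[0,0,0,0]]}'
```

```text
time_s: 28.48
ee_pos: [0.58, 0.3595, 0.0668]
eef_rot: [[-0.948, -0.318, 0.0], [-0.318, 0.948, 0.0], [-0.0, -0.0, -1.0]]
contact_force: [0.5, -0.0, -0.4]
opening: 0.0157
grasp_force: 30.0
```

```bash

python3 -m pendant '{"motion":[[0,0,-0.0015,0],[0,0,0,0],[0,0,0,0]]}';python3 -m pendant '{"motion":[[0,0,0,0],[0,0,0,0],[0,0,0,0],[0,0,0,0],[0,0,0,0]]}' 0
python3 -m pendant '{"motion":[[0,0,0.04,0],[0,0,0.05,0],[0,0,0.04,0],[0.03,0,0.02,0],[0.04,0.01,0,0],[0,0,0,0],[0,0,0,0],[0,0,0,0]]}'
python3 - <<'E'
from h import *
import h
from cell import imaging
s,sc,sd=[imaging.snapshot(n) for n in("wrist","scene","side")]
h.M={"b":[P+[0,0,.01] for P in M["block"][:2]]}
cv2.imwrite("pics/x.png",0*s["color"]); draw(s,{"b":[.580,.3595,.322]},"pics/w.png",(130,30,390,225),fish=True,k=1.54)
w=cv2.imread("pics/w.png")[:300,:400]
f=lambda im,b:cv2.resize(im["color"][b[1]:b[3],b[0]:b[2],::-1],(400,300),interpolation=cv2.INTER_CUBIC)
o=np.vstack([np.hstack([w,f(sd,(230,100,350,190))]),np.hstack([f(sc,(60,130,300,310)),f(sd,(190,170,390,320))])])
cv2.imwrite("pics/final.png",o)
E
```

```text
time_s: 28.85
ee_pos: [0.5802, 0.3596, 0.0666]
eef_rot: [[-0.948, -0.318, 0.001], [-0.318, 0.948, 0.0], [-0.001, 0.0, -1.0]]
contact_force: [-2.0, -1.5, 6.8]
opening: 0.0158
grasp_force: 30.0
time_s: 29.48
ee_pos: [0.5799, 0.3594, 0.065]
eef_rot: [[-0.948, -0.318, -0.0], [-0.318, 0.948, -0.0], [0.0, -0.0, -1.0]]
contact_force: [-0.3, -0.0, 0.5]
opening: 0.0624
grasp_force: 0.0
time_s: 30.48
ee_pos: [0.6486, 0.3692, 0.2148]
eef_rot: [[-0.948, -0.318, -0.001], [-0.318, 0.948, -0.001], [0.002, -0.0, -1.0]]
contact_force: [-0.3, 0.1, 0.1]
opening: 0.0876
grasp_force: 0.0
```

View pics/final.png

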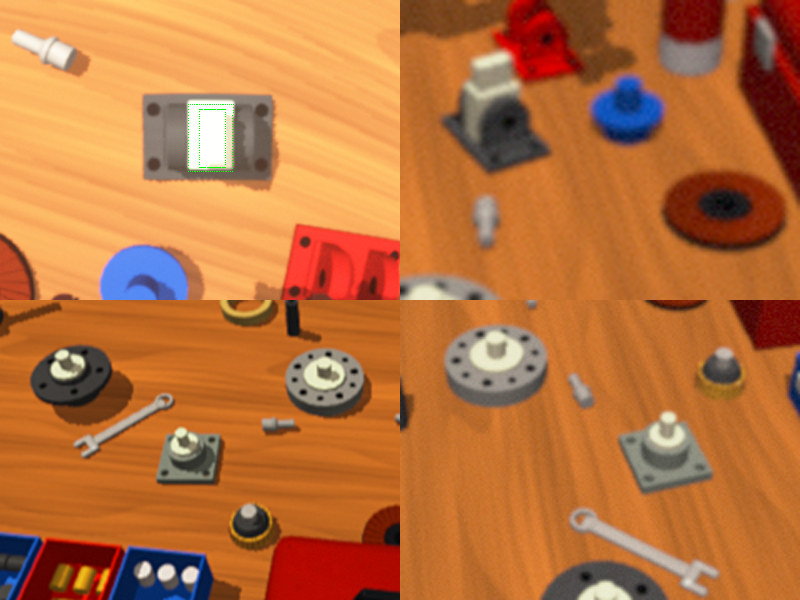

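The block (210,135) matches the seated model curves in the slot. All three plugs stand flat: hub (68,365), spacer (322,375), housing (187,445). Look-alikes untouched, gripper clear. Handing in.

```bash
python3 -c "
from cell import ticket
print(ticket.hand_in())"
```

```text
the job is handed in; nothing more can be done
None
```

The job is handed in at about 31 s: all three plugs are seated in their bores, the slot block stands on the clevis base between the ears, the look-alikes were left alone, and the gripper is clear of everything.

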